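Hang the page rest on the bedside reading stand

TASK

Fit the wooden page rest onto the sloping reading stand: hang it by its two holes on both of the stand's pins, pushed fully home so that its plate lies flush on the board with the rail facing outwards, and let go of it. It fits either way round. Leave the book, remote control, mug and vase where they are.

Things in the scene. Friction and masses are not known exactly. Their poses are not given: they have to be found in the camera images.
- page_rest: Page rest, light wood, loose, about 0.12 kg: plate 56 (x) x 180 (y) x 10 mm (z) with two through holes, and on its middle a rail to grip across, 12 mm thick (x), 80 long (y), its top 48 mm above the plate's underside. Origin: middle of the underside; z to the rail side. Alike either end round. Starts flat on the table, rail up, left or right of the stand, its y within 0.7 rad of world y.
- hole_a (a point): Centre of the page rest's hole on its +y side, at the underside. Holes are 16 mm in diameter, 65 mm either side of the middle.
- hole_b (a point): Centre of the page rest's hole on its -y side, at the underside.
- stand_board: Sloping board of the stand, light wood, fixed: 190 mm up the slope (x), 230 wide (y), 14 thick, 26 degrees from level, rising away from the robot, turned up to 0.3 rad. Origin: on its face midway between the feet of the two pins, 80 mm above the table; x up the slope (face from -90 to +100 mm), y along the line of pins, z square out of the face. Hung, the page rest's origin, y and z match these.
- pin_left (a point): Centre of the free end of the steel pin on the board's +y side. The two pins stand square on the face, 130 mm apart, 10 mm in diameter, 34 mm long, the last 10 mm tapering to 5.6 mm. On them the page rest sags up to 3 mm down the slope.
- pin_right (a point): Centre of the free end of the like pin on the board's -y side, 34 mm out from the face.
- stand: The stand's underframe below the board, fixed, footprint 165 x 202 mm, 124 mm high with the board. Origin: on the table, straight below the origin of the board; x points to the stand's rear.
- book: Bystander: thick book lying flat, 112 x 176 x 40 mm. Origin: middle of its underside.
- remote: Bystander: white remote control lying flat, 160 x 45 x 18 mm. Origin: middle of its underside.
- mug: Bystander: white mug, 80 mm in diameter, 95 mm high. Origin: middle of its underside.
- vase: Bystander: glass bottle vase 74 mm in diameter, 200 mm high, with green stems up to 320 mm high. Origin: middle of its underside.

How it is judged:
By the outcome, as a careful person would: the job done as asked, in the order asked, and still so for the second after the job is handed in, with the robot touching nothing.
It also fails if it takes over 48 s, if anything falls off the work surface, if the arm or the gripper's body presses on something with over 40 N, if the wrist force passes 120 N, or if a joint passes its speed limit or range.

ROBOT

A 7-joint arm with a two-finger parallel gripper is mounted at the origin on the work surface. World frame = base frame: x ahead of the robot, y to its left, z up, the work surface at z = 0. Lengths are in m, angles in rad, forces in N, time in s.
With the tool pointing down it reaches from about 0.4 to 0.85 m from the base axis. Payload 10.4 kg.
Tool frame: the origin (TCP) lies midway between the tips of the shut fingers; the grasp point (between the pads) lies 19 mm behind it (r.grasp_offset is the distance from the TCP to the grasp point, in m); z points along the fingers, y is the line along which they close (so a half turn about z gives the same grasp; the last joint's range is limited). The gripper opens to 87 mm and grips with 3 to 60 N. Pads are 19 mm wide; open, the fingers measure 117 mm over their backs; the gripper's body (75 mm by 190 mm) begins 51 mm behind the grasp point.
Start: joints at [-1.273, 0.332, -0.065, 1.46, 0.022, 1.35, -0.088], TCP at [0.197, 0.593, 0.223] pointing down, gripper open.
Joint ranges: [-2.6, 2.6], [-0.5, 2.12], [-1.47, 1.34], [0.16, 2.42], [-1.27, 4.41], [0.06, 2.06], [-2.6, 2.6]. Speed limits (rad/s): [2.22, 2.22, 2.79, 2.79, 3.14, 3.14, 3.14].

INTERFACE

Orientations are given as a unit quaternion [x, y, z, w].
In Python, from bench import r gives the robot as it stands.
- The arm moves only by the tool drive_tool, never from a script. Its argument "moves" is a list that holds one entry, the list of rows, each a list of 7 numbers: the shift along the tool's x, y, z in m, then the turn, a rotation vector about the tool's x, y, z in rad, then the opening, from 0 (shut) to 1 (fully open). In form: [[[tx, ty, tz, ax, ay, az, jaw], ...]]. A call has 1 to 10 rows; each row shifts and turns the commanded pose from where the row before left it, along the tool's axes as they then stand; what a row does not reach is not made up. A row lasts 1/10 s, in which the tool goes at most 50 mm and 8.59 degrees, less where a joint would pass 70% of its speed; a pose out of reach is approached as far as the arm can. A call is refused whole if a number of a shift passes 0.05 or a number of a turn 0.15, either way. A call with a gripper value outside its range is refused whole. The fingers move at their own pace and stop on an object; "squeeze" is the grip in N (left out, the last holds). Time passes only in rows, so rows that do not move let the fingers close. It gives the time, the measured TCP pose, the force, the opening and the grip force at its end, in the units of the state.
- r.read_state(): the state, without advancing time (a new reading comes with each control period).
- r.camera(name): name is "scene" or "top" or "wrist"; returns the picture (420x560x3 uint8, red, green, blue); there is no depth.
- r.camera_info(name): a dict with "mtx" (3x3 intrinsics, pixels), "rvec" (rotation vector, rad) and "tvec" (3), from world to camera coordinates, as OpenCV has them; the wrist camera has in their place "T_tool_cam" (4x4, takes a point from camera to tool coordinates, whose origin is the TCP and whose axes are the flange's). Camera axes: x right, y down, z forward; pixel columns grow to the right and rows downward; lengths in m; the calibration is good to about 2 mm. A picture is of the moment at which its call begins: read the wrist's pose just before it. camera_info takes no time and is no camera call.
- r.close_job(): hands the job in; it is judged then, once.
Trained networks look in the newest picture that a camera, given by its name, has taken for a name from the list of things; names that differ only in an ending like _2 or _b are one class to them, and where a whole thing is asked for, a point or a joint stands for the part that bears it (a point fixed in the world has none). Each returns a list of dicts, best first, with "conf" (0 to 1); they miss things now and then, are a little off and sometimes report something else, mostly with a low value. They report only what shows in the picture. A call takes as long as a camera call.
- r.find_in(camera, query): "bbox" ([left, top, right, bottom] in pixels, round what is visible of it).
- r.place_of(camera, query): "at" ([column, row] in pixels: a listed point, or the origin of a listed thing).
The state is a dict: "time": time; "joint_positions": joint angles; "joint_vel": joint speeds; "joint_torque": joint torques, N m; "ee_pos": TCP position; "eef_rot": TCP orientation; "ft_force": force on the tool from outside, world axes, zero at the start; "torque": the same for the moment, N m; "width": finger opening in m; "grip_force": force on a finger pad.
Only numpy, scipy, OpenCV 4.12 (cv2) and the standard library are available. Lean on these libraries where they do the work, as an engineer would, in place of code of your own. Each camera call takes 0.05 s, during which the arm holds its last target. There are 200 camera calls.

## Working session

There is one attempt and no reset: what is moved stays moved. The work goes in short steps, Python scripts to look and compute and a tool call to move; the robot and the scene stay as the last step left them, time stands still between calls to the robot, and variables do not carry over. Pictures are saved under pics/ and viewed, at most 10 in all, crops included, and the job is handed in when it is done.

Besides the shell and the picture viewer there is one more tool, called after "Call:" as name(argument=value, ...), one argument or row to a line, values as JSON. drive_tool: Moves the arm, as the interface text tells. Its arguments: {"type":"object","properties":{"moves":{"type":"array"},"squeeze":{"type":"number"}},"required":["moves"]}

```bash
mkdir -p pics; ls; python3 - <<'E'
from bench import r
import cv2,numpy as np
s=r.read_state();print({k:np.round(s[k],3) for k in('time','ee_pos','eef_rot','width')}, r.grasp_offset)
ims=[]
for c in('scene','top'):
    im=r.camera(c);ims.append(im[:,:,::-1])
    for q in('page_rest','hole_a','hole_b','pin_left','pin_right','stand_board'):
        print(c,q,[(np.round(d['at'],1).tolist(),round(d['conf'],2)) for d in r.place_of(c,q)][:3])
    i=r.camera_info(c);print(i)
print(r.camera_info('wrist'))
for n,im in zip(('scene','top'),ims): cv2.imwrite(f'pics/{n}0.png',im)
E
```

```text
pics
{'time': np.float64(0.0), 'ee_pos': array([0.197, 0.593, 0.222]), 'eef_rot': array([ 0.16 ,  0.987, -0.001, -0.   ]), 'width': np.float64(0.087)} 0.0187
scene page_rest [([225.3, 279.4], 0.67)]
scene hole_a [([240.6, 265.9], 0.88), ([209.5, 298.7], 0.84), ([313.1, 238.2], 0.66)]
scene hole_b [([240.6, 265.9], 0.88), ([209.5, 298.7], 0.84), ([313.1, 238.2], 0.66)]
scene pin_left [([360.0, 225.6], 0.78)]
scene pin_right [([314.2, 235.8], 0.94), ([210.2, 298.6], 0.61)]
scene stand_board [([339.8, 245.9], 0.96)]
{'mtx': array([[384.95454989,   0.        , 274.22273173],
       [  0.        , 384.95454989, 211.09794864],
       [  0.        ,   0.        ,   1.        ]]), 'rvec': array([ 1.94030546,  1.45058037, -0.59494915]), 'tvec': array([-0.14953679, -0.25981233,  1.50135925])}
top page_rest [([335.2, 190.0], 0.78)]
top hole_a [([348.9, 172.7], 0.77), ([317.2, 201.1], 0.72)]
top hole_b [([348.9, 172.7], 0.77), ([317.2, 201.1], 0.72)]
top pin_left [([214.0, 174.9], 0.85)]
top pin_right [([256.6, 179.6], 0.81)]
top stand_board [([236.4, 170.0], 0.93)]
{'mtx': array([[390.24605204,   0.        , 281.85370379],
       [  0.        , 390.24605204, 207.96482273],
       [  0.        ,   0.        ,   1.        ]]), 'rvec': array([ 2.13583526, -2.14398694,  0.19303023]), 'tvec': array([0.00221235, 0.54538682, 1.1599321 ])}
{'mtx': array([[324.24484896,   0.        , 284.40342695],
       [  0.        , 324.24484896, 212.47091702],
       [  0.        ,   0.        ,   1.        ]]), 'T_tool_cam': array([[ 1.04703042e-03, -9.64426032e-01, -2.64350775e-01,
         7.24243940e-02],
       [ 9.99999447e-01,  1.03695358e-03,  1.77660967e-04,
         2.52484234e-04],
       [ 1.02778622e-04, -2.64350815e-01,  9.64426584e-01,
        -1.62396052e-01],
       [ 0.00000000e+00,  0.00000000e+00,  0.00000000e+00,
         1.00000000e+00]])}
```

View pics/scene0.png

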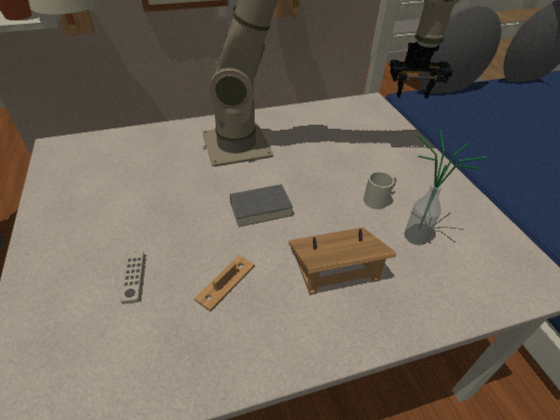

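View pics/top0.png

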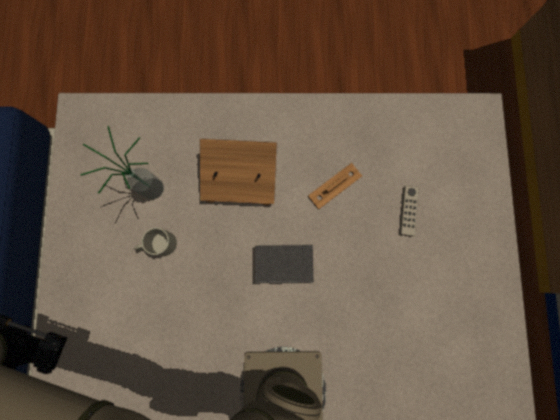

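```bash
cat > h.py <<'E'
from bench import r
import cv2,numpy as np
from scipy.spatial.transform import Rotation as R
from scipy.optimize import least_squares
def cam(c,s=None):
    i=r.camera_info(c)
    if c!='wrist': return i['mtx'],R.from_rotvec(i['rvec']).as_matrix(),np.array(i['tvec'])
    T=np.eye(4);T[:3,:3]=R.from_quat(s['eef_rot']).as_matrix();T[:3,3]=s['ee_pos']
    W=np.linalg.inv(T@i['T_tool_cam']);return i['mtx'],W[:3,:3],W[:3,3]
def proj(c,P):
    K,A,t=c;q=(K@(A@np.atleast_2d(P).T+t[:,None]));return (q[:2]/q[2]).T
def onz(c,px,z):
    K,A,t=c;d=A.T@np.linalg.inv(K)@[px[0],px[1],1];o=-A.T@t;return o+d*(z-o[2])/d[2]
def boardR(yaw): return R.from_euler('ZY',[yaw,-np.radians(26)])
def fit_board(obs,x0=(.6,.1,0)):
    # obs: list of (cam, px, local point)
    f=lambda p:np.concatenate([proj(c,np.array([p[0],p[1],.08])+boardR(p[2]).apply(l))[0]-px for c,px,l in obs])
    return least_squares(f,x0,loss='soft_l1')
E
python3 - <<'E'
from h import *
S=cam('scene');T=cam('top')
for n,c,a,b in(('s',S,(240.6,265.9),(209.5,298.7)),('t',T,(348.9,172.7),(317.2,201.1))):
    A,B=onz(c,a,.0),onz(c,b,.0); print(n,A,B,np.linalg.norm(A-B)); A,B=onz(c,a,.01),onz(c,b,.01); print((A+B)/2,np.linalg.norm(A-B))
pl,pr=np.array([0,.065,.034]),np.array([0,-.065,.034])
o=[(S,(360,225.6),pl),(S,(314.2,235.8),pr),(T,(214,174.9),pl),(T,(256.6,179.6),pr),(S,(339.8,245.9),np.zeros(3)),(T,(236.4,170),np.zeros(3))]
f=fit_board(o);print(f.x,f.fun.round(1))
E
```

```text
s [ 0.58335051 -0.1186366   0.        ] [ 0.66488728 -0.22046732  0.        ] 0.13045206443783838
[ 0.63132699 -0.17032256  0.01      ] 0.12893575455198839
t [ 0.66927093 -0.21996083  0.        ] [ 0.57521813 -0.11445138  0.        ] 0.14134416275899137
[ 0.61999659 -0.16572331  0.01      ] 0.14019913591007566
[ 0.64503545  0.13850699 -0.06520246] [ 0.4  2.8 -0.   0.2 -1.1 -0.1  0.2 -2.1 -1.9 -2.  -0.1  3.9]
```

The pictures agree with the detections. In the scene view the page rest is at (225,280) right of the stand, with the stand's pins at (314,238) and (360,228). In the top view they are at (335,188), (257,179) and (214,175). The page rest's yaw is about 0.675 and the stand's about -0.065. I'll fly above the page rest next.

Call:
drive_tool(
  moves=[
    [[-0.0325, -0.0295, 0.001, 0, 0, 0, 1], [-0.0325, -0.0295, 0.001, 0, 0, 0, 1], [-0.0325, -0.0295, 0.001, 0, 0, 0, 1], [-0.0325, -0.0295, 0.001, 0, 0, 0, 1], [-0.0325, -0.0295, 0.001, 0, 0, 0, 1], [-0.0325, -0.0295, 0.001, 0, 0, 0, 1], [-0.0325, -0.0295, 0.001, 0, 0, 0, 1], [-0.0325, -0.0295, 0.001, 0, 0, 0, 1], [-0.0325, -0.0295, 0.001, 0, 0, 0, 1], [-0.0325, -0.0295, 0.001, 0, 0, 0, 1]],
  ],
)

```text
time: 1.7
ee_pos: [0.4131, 0.2091, 0.2128]
eef_rot: [0.16, 0.987, 0.0, 0.0]
ft_force: [0.1, 0.8, 0.8]
width: 0.0868
grip_force: 0.0
```

Call:
drive_tool(
  moves=[
    [[-0.0325, -0.0295, 0.002, 0, 0, 0, 1], [-0.0325, -0.0295, 0.002, 0, 0, 0, 1], [-0.0325, -0.0295, 0.002, 0, 0, 0, 1], [-0.0325, -0.0295, 0.002, 0, 0, 0, 1], [-0.0325, -0.0295, 0.002, 0, 0, 0, 1], [-0.0325, -0.0295, 0.002, 0, 0, 0, 1], [-0.0325, -0.0295, 0.002, 0, 0, 0, 1], [-0.0325, -0.0295, 0.002, 0, 0, 0, 1], [-0.0325, -0.0295, 0.002, 0, 0, 0, 1], [-0.0325, -0.0295, 0.002, 0, 0, 0, 1]],
  ],
)

```text
time: 2.7
ee_pos: [0.6288, -0.173, 0.1924]
eef_rot: [0.159, 0.987, 0.0, 0.0]
ft_force: [1.3, 0.1, 0.3]
width: 0.0872
grip_force: 0.0
```

Call:
drive_tool(
  moves=[
    [[0, 0, 0, 0, 0, 0.115, 1], [0, 0, 0, 0, 0, 0.115, 1], [0, 0, 0, 0, 0, 0.115, 1], [0, 0, 0, 0, 0, 0.115, 1], [0, 0, 0, 0, 0, 0.115, 1], [0, 0, 0, 0, 0, 0, 1], [0, 0, 0, 0, 0, 0, 1]],
  ],
)

```text
time: 3.4
ee_pos: [0.6279, -0.1716, 0.1925]
eef_rot: [0.431, 0.902, -0.0, -0.0]
ft_force: [1.0, 0.1, 0.3]
width: 0.0871
grip_force: 0.0
```

```bash
python3 - <<'E'
from h import *
s=r.read_state();im=r.camera('wrist');cv2.imwrite('pics/w1.png',im[:,:,::-1])
W=cam('wrist',s);print(s['ee_pos'],R.from_quat(s['eef_rot']).as_matrix().round(3))
for q in('hole_a','page_rest'):
    L=r.place_of('wrist',q)
    print(q,[(np.round(d['at'],1).tolist(),round(d['conf'],2),onz(W,d['at'],0).round(4)) for d in L][:4])
    if q=='hole_a' and len(L)>1:
        A,B=[onz(W,d['at'],0) for d in L[:2]];print((A+B)/2,np.linalg.norm(A-B),'yaw',np.arctan2(*(np.abs((A-B)[:2]))))
E
```

```text
[ 0.62791588 -0.17155638  0.19247606] [[-0.628  0.778 -0.   ]
 [ 0.778  0.628 -0.   ]
 [ 0.    -0.    -1.   ]]
hole_a [([280.5, 245.0], 0.75, array([ 0.6648, -0.2242,  0.    ])), ([282.7, 130.7], 0.7, array([ 0.5856, -0.1219,  0.    ]))]
[ 0.6251969  -0.17303603  0.        ] 0.12938712774114913 yaw 0.6584787100072202
page_rest [([281.9, 187.9], 0.57, array([ 0.6236, -0.1704,  0.    ]))]
```

Call:
drive_tool(
  moves=[
    [[0.0005, -0.003, 0.03, 0, 0, 0.02, 1], [0, 0, 0.035, 0, 0, 0, 1], [0, 0, 0.035, 0, 0, 0, 1], [0, 0, 0.035, 0, 0, 0, 1], [0, 0, 0.025, 0, 0, 0, 1], [0, 0, 0.012, 0, 0, 0, 1], [0, 0, 0.006, 0, 0, 0, 1], [0, 0, 0, 0, 0, 0, 1]],
  ],
)

```text
time: 4.35
ee_pos: [0.6254, -0.1733, 0.0148]
eef_rot: [0.442, 0.897, 0.0, 0.0]
ft_force: [-0.2, -1.3, -0.8]
width: 0.0874
grip_force: 0.0
```

Call:
drive_tool(
  moves=[
    [[0, 0, 0, 0, 0, 0, 0], [0, 0, 0, 0, 0, 0, 0], [0, 0, 0, 0, 0, 0, 0], [0, 0, 0, 0, 0, 0, 0], [0, 0, 0, 0, 0, 0, 0], [0, 0, 0, 0, 0, 0, 0]],
  ],
  squeeze=30,
)

```text
time: 4.95
ee_pos: [0.6253, -0.1732, 0.0146]
eef_rot: [0.442, 0.897, 0.0, 0.0]
ft_force: [-0.3, -0.3, -0.6]
width: 0.0469
grip_force: 0.0
```

Call:
drive_tool(
  moves=[
    [[0, 0, 0, 0, 0, 0, 0], [0, 0, 0, 0, 0, 0, 0], [0, 0, 0, 0, 0, 0, 0], [0, 0, 0, 0, 0, 0, 0], [0, 0, 0, 0, 0, 0, 0], [0, 0, 0, 0, 0, 0, 0], [0, 0, 0, 0, 0, 0, 0]],
  ],
)

```text
time: 5.65
ee_pos: [0.6253, -0.1731, 0.0145]
eef_rot: [0.442, 0.897, 0.0, 0.0]
ft_force: [-0.1, -0.2, -0.1]
width: 0.0122
grip_force: 30.0
```

Call:
drive_tool(
  moves=[
    [[0, 0, -0.01, 0, 0, 0, 0], [0, 0, -0.03, 0, 0, 0, 0], [0, 0, -0.04, 0, 0, 0, 0], [0, 0, -0.04, 0, 0, 0, 0], [0, 0, -0.04, 0, 0, 0, 0], [0, 0, -0.04, 0, 0, 0, 0], [0, 0, -0.03, 0, 0, 0, 0], [0, 0, 0, 0, 0, 0, 0]],
  ],
)

```text
time: 6.45
ee_pos: [0.6266, -0.1744, 0.25]
eef_rot: [0.442, 0.897, 0.001, 0.004]
ft_force: [-0.1, -0.1, -2.2]
width: 0.012
grip_force: 30.0
```

Call:
drive_tool(
  moves=[
    [[0, 0, 0, 0, 0, 0.12, 0], [0, 0, 0, 0, 0, 0.12, 0], [0, 0, 0, 0, 0, 0.12, 0], [0, 0, 0, 0, 0, 0.12, 0], [0, 0, 0, 0, 0, 0.12, 0], [0, 0, 0, 0, 0, 0.12, 0]],
  ],
)

```text
time: 7.05
ee_pos: [0.6247, -0.1732, 0.244]
eef_rot: [0.732, 0.682, -0.0, -0.0]
ft_force: [-1.0, 0.1, -1.1]
width: 0.0119
grip_force: 30.0
```

Call:
drive_tool(
  moves=[
    [[0.035, -0.014, 0, 0, 0, 0, 0], [0.035, -0.014, 0, 0, 0, 0, 0], [0.035, -0.014, 0, 0, 0, 0, 0], [0.035, -0.014, 0, 0, 0, 0, 0], [0.035, -0.014, 0, 0, 0, 0, 0], [0.035, -0.014, 0, 0, 0, 0, 0], [0.035, -0.014, 0, 0, 0, 0, 0], [0.035, -0.014, 0, 0, 0, 0, 0], [0.034, -0.014, 0, 0, 0, 0, 0]],
  ],
)

```text
time: 7.95
ee_pos: [0.5187, 0.1496, 0.2442]
eef_rot: [0.73, 0.684, -0.0, -0.0]
ft_force: [-0.4, 1.3, -0.7]
width: 0.0115
grip_force: 30.0
```

Call:
drive_tool(
  moves=[
    [[0, 0, 0, -0.1135, 0, 0, 0], [0, 0, 0, -0.1135, 0, 0, 0], [0, 0, 0, -0.1135, 0, 0, 0], [0, 0, 0, -0.1135, 0, 0, 0], [0, -0.013, 0.027, 0, 0, 0, 0], [0, -0.013, 0.027, 0, 0, 0, 0], [0, -0.013, 0.027, 0, 0, 0, 0], [0, -0.013, 0.027, 0, 0, 0, 0], [0, 0, 0, 0, 0, 0, 0], [0, 0, 0, 0, 0, 0, 0]],
  ],
)

```text
time: 8.95
ee_pos: [0.5204, 0.1478, 0.1249]
eef_rot: [0.711, 0.666, 0.153, 0.164]
ft_force: [0.6, 0.2, -0.7]
width: 0.0116
grip_force: 30.0
```

```bash
cat > look.py <<'E'
from h import *
import sys
s=r.read_state();im=r.camera('wrist');cv2.imwrite(f'pics/{sys.argv[1]}.png',im[:,:,::-1])
W=cam('wrist',s);A=R.from_quat(s['eef_rot']);print(s['time'],s['ee_pos'],A.as_matrix().round(3).tolist())
for q in('hole_a','pin_left','pin_right','stand_board'):
    print(q,[(np.round(d['at'],1).tolist(),round(d['conf'],2)) for d in r.place_of('wrist',q)][:4])
H=[[x,y,-.0145+.01] for x in(.065,-.065) for y in(0,)]
print('expected holes (top face)',proj(W,A.apply([[.065,0,.0045],[-.065,0,.0045]])+s['ee_pos']).round(1).tolist())
b=np.array([.645,.1385,.08]);print('expected pin L,R,o',proj(W,b+boardR(-.065).apply([[0,.065,.034],[0,-.065,.034],[0,0,0]])).round(1).tolist())
E
python3 look.py w2
```

```text
8.95 [0.52037919 0.14783049 0.12494938] [[0.065, 0.897, 0.437], [0.998, -0.058, -0.03], [-0.001, 0.438, -0.899]]
hole_a [([281.7, 137.5], 0.92)]
pin_left [([424.0, 139.4], 0.77)]
pin_right []
stand_board [([400.0, 216.8], 0.67)]
expected holes (top face) [[284.5, 139.2], [284.2, 358.0]]
expected pin L,R,o [[422.3, 137.2], [403.3, 308.6], [396.5, 216.2]]
```

View pics/w2.png

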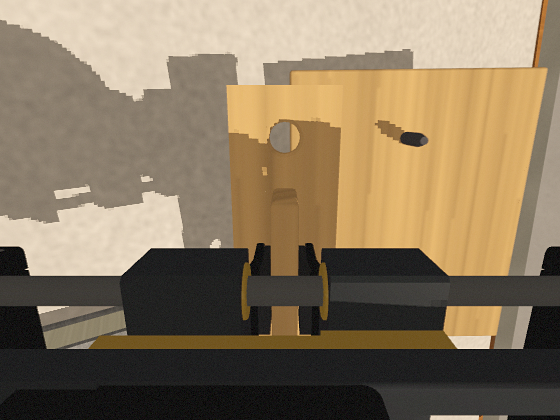

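Left hole in hand at (285,137), left pin tip at about (424,139), the right pin hidden behind the gripper. Sidestepping 65 mm should show both pins.

Call:
drive_tool(
  moves=[
    [[-0.0325, 0, 0, 0, 0, 0, 0], [-0.0325, 0, 0, 0, 0, 0, 0], [0, 0, 0, 0, 0, 0, 0], [0, 0, 0, 0, 0, 0, 0]],
  ],
)

```text
time: 9.6
ee_pos: [0.5166, 0.0833, 0.1254]
eef_rot: [0.712, 0.666, 0.155, 0.164]
ft_force: [-0.4, 0.2, -1.0]
width: 0.0119
grip_force: 30.0
```

```bash
python3 look.py w3
```

```text
9.6 [0.51664054 0.08328062 0.12541065] [[0.066, 0.896, 0.438], [0.998, -0.06, -0.027], [0.002, 0.439, -0.898]]
hole_a [([283.8, 349.9], 0.98), ([282.6, 138.0], 0.71)]
pin_left [([434.3, 35.2], 0.79)]
pin_right [([413.1, 227.4], 0.94)]
stand_board [([406.3, 138.2], 0.79)]
expected holes (top face) [[284.5, 139.2], [284.2, 358.0]]
expected pin L,R,o [[432.1, 30.3], [410.9, 229.4], [402.8, 135.9]]
```

View pics/w3.png

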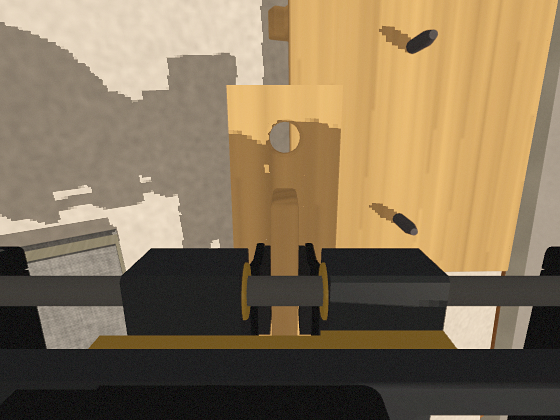

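```bash
cat > fit.py <<'E'
from h import *
def mk(p,q): return cam('wrist',dict(ee_pos=p,eef_rot=R.from_matrix(q).as_quat()))
W2=mk([0.52037919,0.14783049,0.12494938],[[0.065,0.897,0.437],[0.998,-0.058,-0.03],[-0.001,0.438,-0.899]])
W3=mk([0.51664054,0.08328062,0.12541065],[[0.066,0.896,0.438],[0.998,-0.06,-0.027],[0.002,0.439,-0.898]])
pl,pr,o=np.array([0,.065,.034]),np.array([0,-.065,.034]),np.zeros(3)
f=fit_board([(W2,(424,139.4),pl),(W3,(434.3,35.2),pl),(W3,(413.1,228.5),pr),(W2,(400,216.8),o),(W3,(406.3,138.2),o)],(.645,.139,-.065))
print(f.x,f.fun.round(1))
B=boardR(f.x[2]);s=r.read_state();A=R.from_quat(s['eef_rot'])
Tt=R.from_matrix(np.c_[[0,1,0],[1,0,0],[0,0,-1]].T.astype(float)) # tool axes in board axes
Rt=B*Tt
print('rotvec',(A.inv()*Rt).as_rotvec().round(4))
for h in(.06,.04,.02,0): # underside height over the face
    P=np.array([f.x[0],f.x[1],.08])+B.apply([0,0,h+.0145])
    print(h,P.round(4),'tool(after turn)',Rt.inv().apply(P-s['ee_pos']).round(4))
E
python3 fit.py
```

```text
[ 0.64796599  0.13689249 -0.0535611 ] [ 0.5  0.2  0.2 -1.5  1.4  2.3 -0.9  0.6 -0.7 -0.5]
rotvec [ 0.0005  0.0046 -0.0091]
0.06 [0.6154 0.1386 0.147 ] tool(after turn) [0.0596 0.0959 0.0222]
0.04 [0.6241 0.1382 0.129 ] tool(after turn) [0.0596 0.0959 0.0422]
0.02 [0.6329 0.1377 0.111 ] tool(after turn) [0.0596 0.0959 0.0622]
0 [0.6416 0.1372 0.093 ] tool(after turn) [0.0596 0.0959 0.0822]
```

Call:
drive_tool(
  moves=[
    [[0, 0, 0, 0, 0.0045, -0.009, 0], [0.02, 0.032, 0, 0, 0, 0, 0], [0.02, 0.032, 0, 0, 0, 0, 0], [0.019, 0.032, 0.01, 0, 0, 0, 0], [0, 0, 0.027, 0, 0, 0, 0], [0, 0, 0, 0, 0, 0, 0], [0, 0, 0, 0, 0, 0, 0]],
  ],
)

```text
time: 10.55
ee_pos: [0.6213, 0.1359, 0.1328]
eef_rot: [0.708, 0.67, 0.153, 0.164]
ft_force: [0.2, -0.7, -0.6]
width: 0.0117
grip_force: 30.0
```

```bash
sed -i 's/\[.645,.1385,.08\]/[.648,.1369,.08]/; s/boardR(-.065)/boardR(-.0536)/' look.py; python3 look.py w4; python3 fit.py; python3 - <<'E'
import cv2
cv2.imwrite('pics/w4c.png',cv2.resize(cv2.imread('pics/w4.png')[60:260,180:400],None,fx=3,fy=3,interpolation=2))
E
```

```text
10.55 [0.62125967 0.13593847 0.13282939] [[0.055, 0.898, 0.437], [0.998, -0.049, -0.026], [-0.002, 0.437, -0.899]]
hole_a [([283.8, 348.6], 0.69), ([283.7, 138.3], 0.68)]
pin_left [([285.1, 132.5], 0.95)]
pin_right []
stand_board []
expected holes (top face) [[284.5, 139.2], [284.2, 358.0]]
expected pin L,R,o [[285.9, 133.0], [285.5, 333.2], [285.6, 225.0]]
[ 0.64796724  0.13689465 -0.0535586 ] [ 0.5  0.2  0.2 -1.5  1.4  2.3 -0.9  0.6 -0.7 -0.5]
rotvec [ 0.0008 -0.0013 -0.002 ]
0.06 [0.6154 0.1386 0.147 ] tool(after turn) [ 0.0014 -0.0003 -0.0141]
0.04 [0.6241 0.1382 0.129 ] tool(after turn) [ 0.0014 -0.0003  0.0059]
0.02 [0.6329 0.1377 0.111 ] tool(after turn) [ 0.0014 -0.0003  0.0259]
0 [0.6416 0.1372 0.093 ] tool(after turn) [ 0.0014 -0.0003  0.0459]
```

View pics/w4c.png

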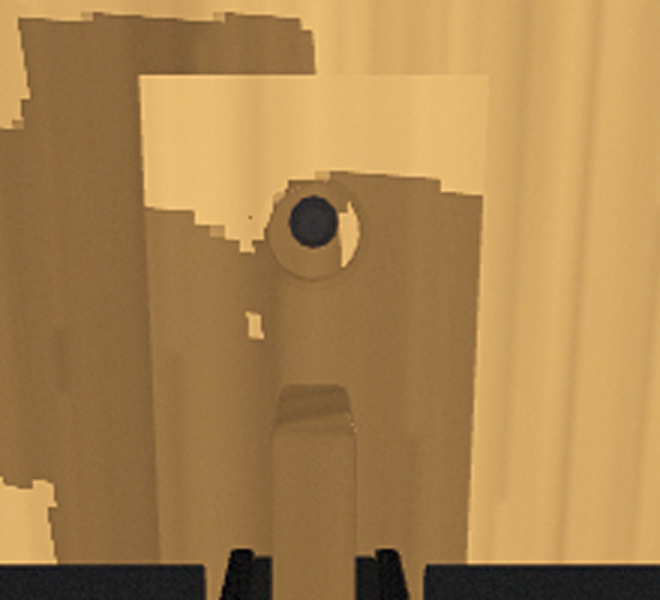

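The pin tip sits inside the left hole at (285,134), with the hole centre at (285,137). Allowing for perspective, it needs about 0.8 mm more along x. Now lowering gently.

Call:
drive_tool(
  moves=[
    [[0.0008, 0, 0, 0, -0.001, -0.002, 0], [0, 0, 0.005, 0, 0, 0, 0], [0, 0, 0.005, 0, 0, 0, 0], [0, 0, 0.005, 0, 0, 0, 0], [0, 0, 0.005, 0, 0, 0, 0], [0, 0, 0.004, 0, 0, 0, 0], [0, 0, 0, 0, 0, 0, 0], [0, 0, 0, 0, 0, 0, 0]],
  ],
)

```text
time: 11.6
ee_pos: [0.6324, 0.1367, 0.1118]
eef_rot: [0.707, 0.67, 0.154, 0.164]
ft_force: [0.1, 0.9, -0.8]
width: 0.0117
grip_force: 30.0
```

```bash
python3 look.py w5; python3 fit.py|tail -5; python3 - <<'E'
from h import *
im=r.camera('scene')[:,:,::-1];cv2.imwrite('pics/s5.png',cv2.resize(im[190:310,260:420],None,fx=4,fy=4,interpolation=2))
E
```

```text
11.6 [0.632441   0.13666483 0.11182278] [[0.054, 0.898, 0.438], [0.999, -0.048, -0.025], [-0.002, 0.438, -0.899]]
hole_a [([281.2, 348.2], 0.92), ([282.0, 137.0], 0.87)]
pin_left [([282.7, 139.1], 0.65)]
pin_right []
stand_board []
expected holes (top face) [[284.5, 139.2], [284.2, 358.0]]
expected pin L,R,o [[284.6, 137.3], [284.2, 359.9], [284.3, 238.2]]
rotvec [0.0004 0.0011 0.0007]
0.06 [0.6154 0.1386 0.147 ] tool(after turn) [ 0.0007 -0.0002 -0.0388]
0.04 [0.6241 0.1382 0.129 ] tool(after turn) [ 0.0007 -0.0002 -0.0188]
0.02 [0.6329 0.1377 0.111 ] tool(after turn) [ 0.0007 -0.0002  0.0012]
0 [0.6416 0.1372 0.093 ] tool(after turn) [ 0.0007 -0.0002  0.0212]
```

View pics/s5.png

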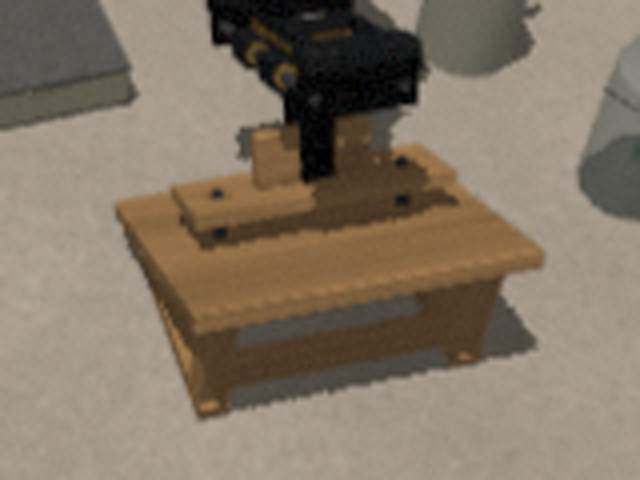

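Both pins are in their holes: tips show at crop (217,193) and (402,162), with the pin feet below the plate, and no force. Going down the last 21 mm.

Call:
drive_tool(
  moves=[
    [[0, 0, 0.004, 0, 0, 0, 0], [0, 0, 0.004, 0, 0, 0, 0], [0, 0, 0.004, 0, 0, 0, 0], [0, 0, 0.003, 0, 0, 0, 0], [0, 0, 0.002, 0, 0, 0, 0], [0, 0, 0.002, 0, 0, 0, 0], [0, 0, 0, 0, 0, 0, 0], [0, 0, 0, 0, 0, 0, 0]],
  ],
)

```text
time: 12.7
ee_pos: [0.6408, 0.1364, 0.0949]
eef_rot: [0.707, 0.67, 0.154, 0.164]
ft_force: [0.6, 0.2, -0.4]
width: 0.0121
grip_force: 30.0
```

Call:
drive_tool(
  moves=[
    [[0, 0, 0.001, 0, 0, 0, 0], [0, 0, 0.001, 0, 0, 0, 0], [0, 0, 0, 0, 0, 0, 0], [0, 0, 0, 0, 0, 0, 0]],
  ],
)

```text
time: 13.1
ee_pos: [0.6416, 0.1365, 0.0934]
eef_rot: [0.707, 0.67, 0.154, 0.164]
ft_force: [-6.4, -0.7, 7.6]
width: 0.0119
grip_force: 30.0
```

Contact at about 10 N square to the face, so it is home. Releasing and backing off.

Call:
drive_tool(
  moves=[
    [[0, 0, 0, 0, 0, 0, 0.5], [0, 0, 0, 0, 0, 0, 0.5], [0, 0, 0, 0, 0, 0, 0.5], [0, 0, 0, 0, 0, 0, 0.5], [0, 0, 0, 0, 0, 0, 0.5], [0, 0, 0, 0, 0, 0, 0.5]],
  ],
)

```text
time: 13.7
ee_pos: [0.6416, 0.1364, 0.0931]
eef_rot: [0.707, 0.67, 0.154, 0.164]
ft_force: [0.1, -0.2, -0.1]
width: 0.0422
grip_force: 0.0
```

Call:
drive_tool(
  moves=[
    [[0, 0, -0.01, 0, 0, 0, 0.5], [0, 0, -0.02, 0, 0, 0, 0.5], [0, 0, -0.03, 0, 0, 0, 0.5], [0, 0, -0.03, 0, 0, 0, 0.5], [0, 0, -0.03, 0, 0, 0, 0.5], [0, 0, -0.03, 0, 0, 0, 0.5], [0, 0, 0, 0, 0, 0, 0.5], [0, 0, 0, 0, 0, 0, 0.5]],
  ],
)

```text
time: 14.5
ee_pos: [0.5759, 0.1405, 0.2285]
eef_rot: [0.707, 0.67, 0.155, 0.163]
ft_force: [-0.4, -0.1, -1.0]
width: 0.0433
grip_force: 0.0
```

```bash
python3 - <<'E'
from h import *
s=r.read_state();print(s['ft_force'],s['width'])
im=r.camera('scene')[:,:,::-1];a=cv2.resize(im[190:310,260:420],(560,420),interpolation=2)
w=r.camera('wrist')[:,:,::-1]
cv2.imwrite('pics/end.png',cv2.resize(np.hstack([a,w]),(800,300)))
E
```

```text
[-0.37738853 -0.05993371 -0.95511964] 0.04334512571673925
```

View pics/end.png

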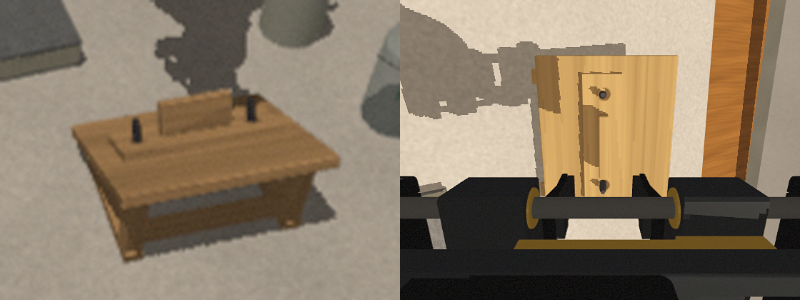

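The plate lies flush on the board. Both pins stand through it (left half at (136,130) and (251,108), right half at (602,95) and (602,186)), the rail faces outwards and the gripper is clear.

```bash
python3 -c "
from bench import r
print(r.close_job())"
```

```text
the job is handed in; nothing more can be done
None
```

The page rest hangs on both pins, flush on the board with the rail facing outwards, released with the gripper clear; the job was handed in at about 15 s, and I did not touch the book, remote, mug or vase.

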